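# Move the painted sample doors from the sanding fixture to the colour-coded carrier

## Task

The four painted sample doors have had their edges sanded and must go into the carrier: on the sanding fixture, throw the lever of the toggle clamp right over to free the door it holds before taking that one out, and leave the clamp open. Move all four doors, kept upright, from the sanding fixture to the carrier, each into the bay with the chip of its own colour, fully down in the groove and centred along it.

Things in the scene. Friction and masses are not known exactly. Their poses are not given: they have to be found in the camera images.
- door_blue: dark blue sample door on edge, loose, 0.15 kg: 110 mm long (x), 18 mm thick (y), 100 mm high (z). Rails and stiles 24 mm wide, panel recessed 3 mm on both faces; grip the top rail across y. Origin: centre of underside. In the fixture the doors stand upright in a row along y, 60 mm apart, on its 12 mm board: three in 22 mm wide, 26 mm deep grooves.
- door_green: green sample door on edge, loose, 0.15 kg: 110 mm long (x), 18 mm thick (y), 100 mm high (z). Rails and stiles 24 mm wide, panel recessed 3 mm on both faces; grip the top rail across y. Origin: centre of underside. The fourth, at the clamped end of the row, is pressed by the toggle clamp against a fence 12 mm thick, 62 mm above the table.
- door_yellow: mustard yellow sample door on edge, loose, 0.15 kg: 110 mm long (x), 18 mm thick (y), 100 mm high (z). Rails and stiles 24 mm wide, panel recessed 3 mm on both faces; grip the top rail across y. Origin: centre of underside. Any door may be the clamped one: its origin is about 84 mm horizontally from lever_grip while the clamp is shut.
- door_red: brick red sample door on edge, loose, 0.15 kg: 110 mm long (x), 18 mm thick (y), 100 mm high (z). Rails and stiles 24 mm wide, panel recessed 3 mm on both faces; grip the top rail across y. Origin: centre of underside. Seated in its bay, its x may run either way along the bay's x.
- bay_blue: fixed wooden bay with a dark blue chip, 28 x 50 mm, on its -x end: place of the dark blue door. Groove along its x, 120 mm long, 22 mm wide, mouth flared to about 40 mm, 45 mm above the underside. Origin: groove's centre in plan, at the underside, 9 mm above the table; groove floor (a seated door's underside) 10 mm above the origin. The bays stand 60 mm apart along y.
- bay_green: fixed wooden bay with a green chip, 28 x 50 mm, on its -x end: place of the green door. Groove along its x, 120 mm long, 22 mm wide, mouth flared to about 40 mm, 45 mm above the underside. Origin: groove's centre in plan, at the underside, 9 mm above the table; groove floor (a seated door's underside) 10 mm above the origin. The bays stand 60 mm apart along y.
- bay_yellow: fixed wooden bay with a mustard yellow chip, 28 x 50 mm, on its -x end: place of the mustard yellow door. Groove along its x, 120 mm long, 22 mm wide, mouth flared to about 40 mm, 45 mm above the underside. Origin: groove's centre in plan, at the underside, 9 mm above the table; groove floor (a seated door's underside) 10 mm above the origin. The bays stand 60 mm apart along y.
- bay_red: fixed wooden bay with a brick red chip, 28 x 50 mm, on its -x end: place of the brick red door. Groove along its x, 120 mm long, 22 mm wide, mouth flared to about 40 mm, 45 mm above the underside. Origin: groove's centre in plan, at the underside, 9 mm above the table; groove floor (a seated door's underside) 10 mm above the origin. The bays stand 60 mm apart along y.
- clamp_lever (a joint): angle of the toggle clamp's lever: 0 = shut (over centre, pad pressing on the door with about 20 N), 1.2 = fully open, pad drawn back 10 mm or more. It must be forced past a dead centre at about 0.2 (a few newtons at the grip), then moves freely and stays where it is left.
- lever_grip (a point): middle of the red grip of the clamp lever, a bar 20 mm thick, 68 mm long; shut, 145 mm above the table, leaning 0.35 rad from upright to the door. Its x is the hinge axis, which passes through (0, -0.0302, -0.0827) m in its axes. Opening turns it positively about +x, up and away from the door. The axes turn with the lever; shut, they are parallel to those of the doors in the fixture.
There are look-alikes about, which are no part of the job. Of the things like the door_yellow, leave any that is white; of the rest the larger one is meant.

How it is judged:
By the outcome, as a careful person would: the job done as asked, in the order asked, and still so for the second after the job is handed in, with the robot touching nothing.
It also fails if it takes over 128 s, if anything falls off the work surface, if the arm or the gripper's body presses on something with over 40 N, if the wrist force passes 120 N, or if a joint passes its speed limit or range.

## Robot

A 6-joint arm with a two-finger parallel gripper is mounted at the origin on the work surface; the furniture and walls round the work are solid. World frame = base frame: x ahead of the robot, y to its left, z up, the work surface at z = 0. Lengths are in m, angles in rad, forces in N, time in s.
With the tool pointing down it reaches from about 0.15 to 0.775 m from the base axis. Payload 6.1 kg.
Tool frame: the origin (TCP) lies at the centre of the arm's flange, where the gripper is bolted on; the fingertips stand 173 mm ahead of it and the grasp point (between the pads) lies 155 mm ahead of it (r.pinch_z is the z of the grasp point in the tool frame, in m); z points along the fingers, y is the line along which they close (so a half turn about z gives the same grasp; the last joint's range is limited). The gripper opens to 85 mm and grips with 20 to 120 N. Pads are 22 mm wide; open, the fingers measure 114 mm over their backs; the gripper's body (76 mm by 85 mm) begins 54 mm behind the grasp point. The pads swing forward as they close: fully open they stand 13 mm farther back than shut.
Start: joints at [-1.258, 0.126, -0.04, 1.405, 0, 1.571], TCP at [0.162, -0.5, 0.405] pointing down, gripper open.
Joint ranges: [-2.72, 2.72], [-0.95, 1.95], [-1.27, 1.35], [-1.78, 2.02], [-1.46, 1.47], [-3.14, 3.14]. Speed limits (rad/s): [2.39, 2.39, 3.01, 3.14, 3.14, 3.14].

## Interface

Orientations are given as a rotation vector (axis times angle).
In Python, from workcell import r gives the robot as it stands.
- The arm moves only by the tool servo_tool, never from a script. Its argument "deltas" is one flat list of numbers, 7 for each row, row after row: the turn, a rotation vector about the tool's x, y, z in degrees, then the shift along the tool's x, y, z in mm, then the opening, from -1 (shut) to 1 (fully open). A call has 1 to 12 rows; each row shifts and turns the commanded pose from where the row before left it, along the tool's axes as they then stand; what a row does not reach is not made up. A row lasts 1/12 s, in which the tool goes at most 41.7 mm and 7.16 degrees, less where a joint would pass 70% of its speed; a pose out of reach is approached as far as the arm can. A call is refused whole if a number of a shift passes 41.7 or a number of a turn 7.16, either way. A call with a gripper value outside its range is refused whole. The fingers move at their own pace and stop on an object; the grip force is fixed at half the most. Time passes only in rows, so rows that do not move let the fingers close. It gives the time, the measured TCP pose, the force, the opening and the grip force at its end, in the units of the state.
- r.get_state(): the state, without advancing time (a new reading comes with each control period).
- r.snapshot(name): name is "scene" or "top" or "wrist"; returns a dict with "color" (384x512x3 uint8, blue, green, red), "vertical_fov" (degrees; the focal length in pixels is half the picture's height over the tangent of half this angle, whatever the lens; pixels are square), "cx", "cy" (the principal point, pixels), "distortion" ([k1, k2, p1, p2, k3] as OpenCV has them; the pictures are not rectified), "eye" and "rotation" of the camera in the world; the wrist camera has in their place "mount" (4x4, takes a point from camera to tool coordinates, whose origin is the TCP and whose axes are the flange's). Camera axes: x right, y up, looking along -z (the intrinsics and any distortion apply to the point x, -y, -z); pixel columns grow to the right and rows downward; lengths in m; the calibration is good to about 2 mm. A picture is of the moment at which its call begins: read the wrist's pose just before it. There is no depth.
- r.hand_in(): hands the job in; it is judged then, once.
Trained networks look in the newest picture that a camera, given by its name, has taken for a name from the list of things; names that differ only in an ending like _2 or _b are one class to them, and where a whole thing is asked for, a point or a joint stands for the part that bears it (a point fixed in the world has none). Each returns a list of dicts, best first, with "p" (0 to 1); they miss things now and then, are a little off and sometimes report something else, mostly with a low value. They report only what shows in the picture. A call takes as long as a camera call. They do not tell look-alikes from the thing itself.
- r.recognise(name, camera): "extent" ([left, top, right, bottom] in pixels, round what is visible of it).
- r.spot_point(name, camera): "point" ([column, row] in pixels: a listed point, or the origin of a listed thing).
The state is a dict: "t": time; "joints": joint angles; "qd": joint speeds; "effort": joint torques, N m; "ee_pos": TCP position; "orientation": TCP orientation; "ft_force": force on the tool from outside, world axes, zero at the start; "moment": the same for the moment, N m; "finger_gap": finger opening in m; "finger_force": force on a finger pad.
Only numpy, scipy, OpenCV 4.12 (cv2) and the standard library are available. Lean on these libraries where they do the work, as an engineer would, in place of code of your own. Each camera call takes 0.05 s, during which the arm holds its last target. There are 200 camera calls.

## Working session

There is one attempt and no reset: what is moved stays moved. The work goes in short steps, Python scripts to look and compute and a tool call to move; the robot and the scene stay as the last step left them, time stands still between calls to the robot, and variables do not carry over. Pictures are saved under pics/ and viewed, at most 14 in all, crops included, and the job is handed in when it is done.

Besides the shell and the picture viewer there is one more tool, called after ">>>" as name(argument=value, ...) on one line, values as JSON. servo_tool: Moves the arm, as the interface text tells. Its arguments: {"type":"object","properties":{"deltas":{"type":"array"}},"required":["deltas"]}

```bash
mkdir -p pics; cat > h.py <<'E'
import numpy as np, cv2, json
from workcell import r
from scipy.spatial.transform import Rotation as R
def snap(cam):
    s=r.get_state(); d=r.snapshot(cam)
    if 'mount' in d:
        T=np.eye(4);T[:3,:3]=R.from_rotvec(s['orientation']).as_matrix();T[:3,3]=s['ee_pos']
        M=T@np.array(d['mount']); d['eye']=M[:3,3]; d['rotation']=M[:3,:3]
    else:
        d['eye']=np.array(d['eye']); ro=np.array(d['rotation']); d['rotation']=ro if ro.shape==(3,3) else R.from_rotvec(ro).as_matrix()
    f=192/np.tan(np.radians(d['vertical_fov'])/2)
    d['K']=np.array([[f,0,d['cx']],[0,f,d['cy']],[0,0,1]]); return d
def ray(d,p):
    u=cv2.undistortPoints(np.array([[p]],float),d['K'],np.array(d['distortion'],float))[0,0]
    v=d['rotation']@np.array([u[0],-u[1],-1]); return v/np.linalg.norm(v)
def onz(d,p,z):
    v=ray(d,p); return d['eye']+v*(z-d['eye'][2])/v[2]
def proj(d,P):
    c=(np.atleast_2d(P)-d['eye'])@d['rotation']; c=c*[1,-1,-1]
    return cv2.projectPoints(c,np.zeros(3),np.zeros(3),d['K'],np.array(d['distortion'],float))[0][:,0]
E
python3 - <<'E'
from h import *
names=['door_blue','door_green','door_yellow','door_red','bay_blue','bay_green','bay_yellow','bay_red','lever_grip']
for c in ['scene','top']:
    d=snap(c); cv2.imwrite(f'pics/{c}0.png',cv2.resize(d['color'],(800,600)))
    cv2.imwrite(f'pics/{c}_raw.png',d['color'])
    print(c,d['eye'].round(3),d['vertical_fov'])
    for n in names:
        z=.145 if n=='lever_grip' else .009 if n[0]=='b' else .012
        for q in r.spot_point(n,c)[:4]: print(n,round(q['p'],2),np.round(q['point']),onz(d,q['point'],z).round(3))
print(r.get_state()); print(r.pinch_z)
E
```

```text
scene [-0.44  0.55  0.73] 51.74065656251055
door_blue 0.97 [266. 185.] [ 0.572 -0.117  0.012]
door_green 0.88 [282. 189.] [ 0.523 -0.151  0.012]
door_green 0.23 [270. 189.] [ 0.547 -0.114  0.012]
door_yellow 0.66 [345. 222.] [ 0.263 -0.21   0.012]
door_yellow 0.59 [253. 191.] [ 0.561 -0.055  0.012]
door_yellow 0.58 [281. 232.] [ 0.319 -0.008  0.012]
door_red 0.74 [298. 183.] [ 0.528 -0.225  0.012]
bay_blue 0.85 [187. 221.] [0.512 0.212 0.009]
bay_green 0.58 [150. 238.] [0.484 0.339 0.009]
bay_yellow 0.88 [173. 230.] [0.491 0.265 0.009]
bay_red 0.84 [203. 215.] [0.517 0.156 0.009]
top [ 0.27  -0.005  1.145] 55.664001269921606
door_blue 0.66 [300. 156.] [ 0.551 -0.111  0.012]
door_green 0.75 [316. 158.] [ 0.541 -0.161  0.012]
door_yellow 0.59 [337. 242.] [ 0.276 -0.218  0.012]
door_yellow 0.58 [281. 150.] [ 0.569 -0.049  0.012]
door_yellow 0.49 [275. 221.] [ 0.341 -0.028  0.012]
door_red 0.82 [339. 165.] [ 0.519 -0.234  0.012]
bay_blue 0.75 [199. 169.] [0.51  0.213 0.009]
bay_yellow 0.83 [182. 172.] [0.502 0.268 0.009]
bay_red 0.55 [219. 163.] [0.529 0.149 0.009]
lever_grip 0.7 [376. 158.] [ 0.51  -0.312  0.145]
{'t': 1.0, 'joints': array([-1.25797948e+00,  1.25778328e-01, -3.96055345e-02,  1.40539231e+00,
       -3.22561575e-05,  1.57081514e+00]), 'qd': array([-0.00053083,  0.00118381, -0.00018231,  0.0001379 , -0.00040602,
       -0.00064147]), 'effort': array([-1.37175990e-03, -4.35711658e+01,  3.53096473e+01,  1.03693692e-03,
       -8.58145768e-05,  1.84049043e-05]), 'ee_pos': array([ 0.16155348, -0.49950382,  0.40470337]), 'orientation': array([ 3.10322358e+00,  4.89337471e-01, -4.51175314e-05]), 'ft_force': array([0.38172932, 0.14464359, 0.26385448]), 'moment': array([ 0.00408888,  0.01628706, -0.04234398]), 'finger_force': 0.0, 'finger_gap': 0.08524109122197426}
0.1547
```

View pics/scene0.png

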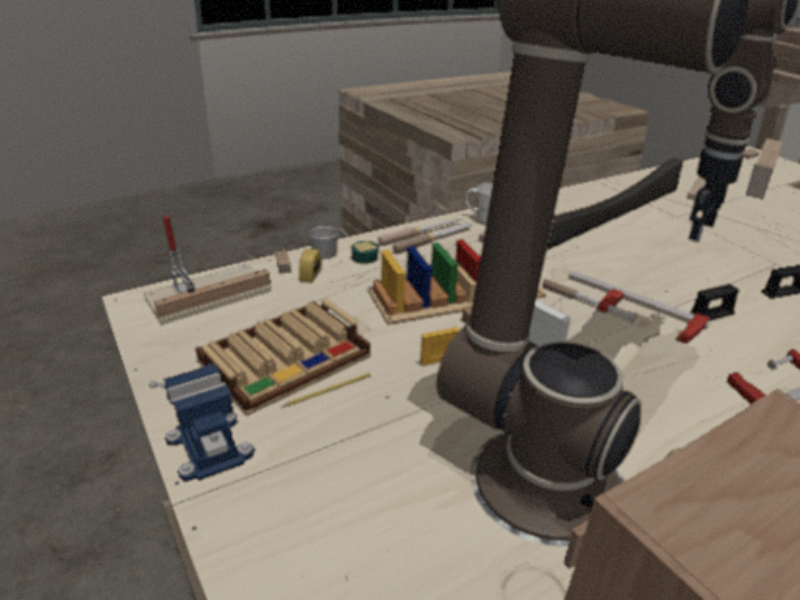

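View pics/top0.png

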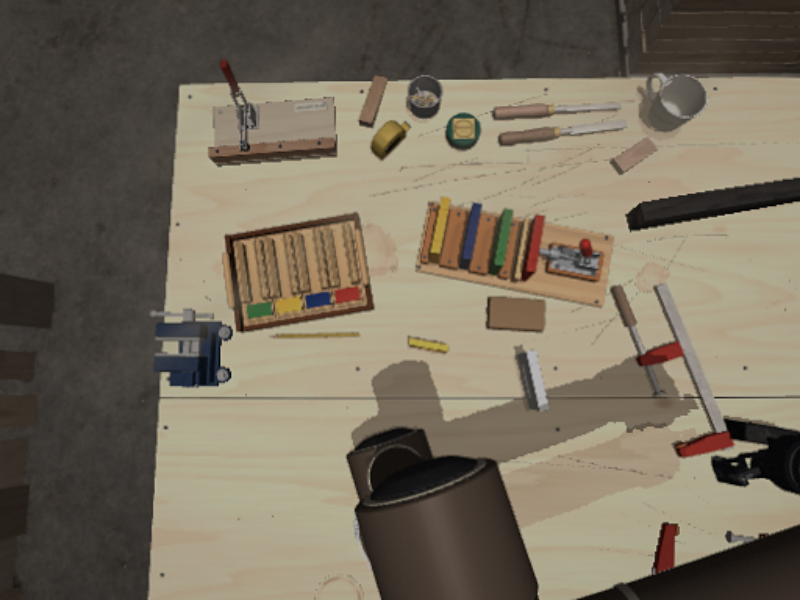

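Candidates (512x384 top picture):
- **Yellow door:** in the fixture at (281,150), a small yellow block at (275,221) and a white one at (337,242). I choose the fixture one, which is the larger non-white one.
- **Clamp lever:** red grip at (376,158) beside the red door, and a decoy clamp at (146,45). I choose the first, so the clamped door is red.

Chips from left to right are green, yellow, blue, red. I'll check the choice in one crop.

```bash
python3 - <<'E'
from h import *
i=cv2.imread('pics/top_raw.png')[115:205,255:405]; cv2.imwrite('pics/crop1.png',cv2.resize(i,(800,480),interpolation=cv2.INTER_CUBIC))
d=r.snapshot('wrist'); print(np.array(d['mount']).round(3),d['vertical_fov'],d['distortion'])
E
```

```text
[[ 0.001  0.961  0.278  0.071]
 [ 1.    -0.001 -0.     0.   ]
 [ 0.     0.278 -0.961  0.031]
 [ 0.     0.     0.     1.   ]] 60.647406519441375 [0.00457257 0.         0.         0.         0.        ]
```

View pics/crop1.png

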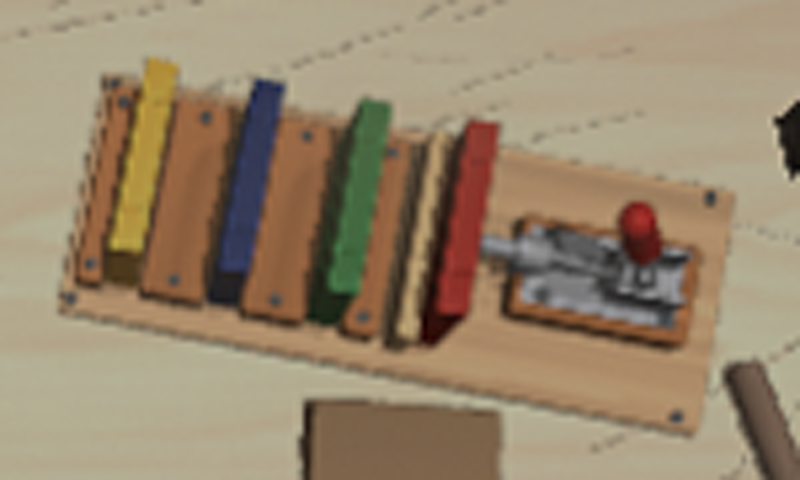

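>>> servo_tool(deltas=[0, 0, -7, 0, 0, -20, 1, 0, 0, -7, 0, 0, -20, 1])

```text
t: 1.22
ee_pos: [0.1614, -0.4993, 0.4441]
orientation: [-3.015, -0.872, 0.0]
ft_force: [0.5, -0.3, -0.0]
finger_gap: 0.0853
finger_force: 0.0
```

```bash
python3 - <<'E'
from h import *
s=r.get_state(); print(s['joints'].round(3),s['ee_pos'],s['orientation'])
E
```

```text
[-1.258  0.131  0.052  1.495  0.     1.321] [ 0.16144846 -0.49925234  0.44406066] [-3.01526761e+00 -8.71630438e-01  1.40586238e-04]
```

The crop shows yellow, blue and green in the grooves, the fence, then the red door against it with the clamp pad. The red grip is at about (640,225) in the crop. Next I turn the wrist and go to a viewing pose.

>>> servo_tool(deltas=[0, 0, -7, 0, 0, 0, 1, 0, 0, -7, 0, 0, 0, 1, 0, 0, -7, 0, 0, 0, 1, 0, 0, -7, 0, 0, 0, 1, 0, 0, -7, 0, 0, 0, 1, 0, 0, -7, 0, 0, 0, 1, 0, 0, -7, 0, 0, 0, 1, 0, 0, -7, 0, 0, 0, 1, 0, 0, -7, 0, 0, 0, 1, 0, 0, -7, 0, 0, 0, 1, 0, 0, -7, 0, 0, 0, 1, 0, 0, -7, 0, 0, 0, 1])

```text
t: 2.22
ee_pos: [0.1615, -0.4995, 0.4447]
orientation: [-1.659, -2.668, -0.0]
ft_force: [-0.7, -0.1, -0.5]
finger_gap: 0.0853
finger_force: 0.0
```

>>> servo_tool(deltas=[0, 0, -7, 0, 0, 0, 1, 0, 0, -7, 0, 0, 0, 1, 0, 0, -7, 0, 0, 0, 1, 0, 0, -7, 0, 0, 0, 1, 0, 0, -7, 0, 0, 0, 1, 0, 0, -7, 0, 0, 0, 1, 0, 0, -7, 0, 0, 0, 1, 0, 0, 0, 0, 0, 0, 1])

```text
t: 2.88
ee_pos: [0.1616, -0.4995, 0.4447]
orientation: [-0.408, -3.115, -0.0]
ft_force: [-0.5, -0.4, 0.1]
finger_gap: 0.0854
finger_force: 0.0
```

```bash
cat >> h.py <<'E'
def plan(*ts, turn=0):
    """targets (x,y,z TCP, optional yaw deg): prints tool-frame shift from here to each, in mm"""
    s=r.get_state(); Rm=R.from_rotvec(s['orientation']).as_matrix(); p=s['ee_pos']
    print('pos',p.round(4),'yaw',np.degrees(np.arctan2(Rm[1,0],Rm[0,0])).round(2),'tilt',np.degrees(np.arccos(-Rm[2,2])).round(2),'q',s['joints'].round(2),'t',s['t'])
    for t in ts:
        v=Rm.T@(np.array(t)-p)*1000; print(np.array(t).round(4),'shift',v.round(1),'rows',(np.linalg.norm(v)/41).round(1)); p=np.array(t)
E
python3 - <<'E'
from h import *
plan((.50,-.16,.40))
E
```

```text
pos [ 0.1616 -0.4995  0.4447] yaw 165.09 tilt 0.0 q [-1.26  0.13  0.05  1.49 -0.   -1.  ] t 2.8833
[ 0.5  -0.16  0.4 ] shift [-239.7  415.1   44.7] rows 11.7
```

>>> servo_tool(deltas=[0, 0, 0, -20, 34, 4, 1, 0, 0, 0, -20, 35, 4, 1, 0, 0, 0, -20, 35, 4, 1, 0, 0, 0, -20, 35, 4, 1, 0, 0, 0, -20, 35, 4, 1, 0, 0, 0, -20, 35, 4, 1, 0, 0, 0, -20, 35, 4, 1, 0, 0, 0, -20, 35, 4, 1, 0, 0, 0, -20, 35, 4, 1, 0, 0, 0, -20, 34, 3, 1, 0, 0, 0, -20, 34, 3, 1, 0, 0, 0, -20, 33, 3, 1])

```text
t: 3.88
ee_pos: [0.5023, -0.1594, 0.3997]
orientation: [0.418, 3.113, -0.0]
ft_force: [0.3, -1.1, 0.1]
finger_gap: 0.0853
finger_force: 0.0
```

>>> servo_tool(deltas=[0, 0, 0, 0, 0, 0, 1, 0, 0, 0, 0, 0, 0, 1])

```text
t: 4.05
ee_pos: [0.5024, -0.1596, 0.399]
orientation: [-0.411, -3.113, -0.0]
ft_force: [-1.0, -1.0, -0.2]
finger_gap: 0.0853
finger_force: 0.0
```

```bash
python3 - <<'E'
from h import *
d=snap('wrist'); plan()
v=cv2.resize(d['color'],(800,600)); cv2.imwrite('pics/w1.png',v)
import pickle; pickle.dump(d,open('w1.pkl','wb'))
for n in ['door_blue','door_green','door_yellow','door_red','lever_grip']:
    z=.145 if n=='lever_grip' else .012
    for q in r.spot_point(n,'wrist')[:2]: print(n,round(q['p'],2),np.round(q['point']),onz(d,q['point'],z).round(4))
E
```

```text
pos [ 0.5016 -0.1606  0.3994] yaw 164.89 tilt 0.06 q [-0.31  0.13 -0.05  1.4  -0.   -0.05] t 4.1
door_blue 0.77 [317. 196.] [ 0.552  -0.1034  0.012 ]
door_green 0.74 [314. 196.] [ 0.5513 -0.1072  0.012 ]
door_green 0.57 [265. 198.] [ 0.5398 -0.1604  0.012 ]
door_yellow 0.64 [370. 190.] [ 0.5602 -0.0445  0.012 ]
door_red 0.87 [209. 201.] [ 0.526  -0.2225  0.012 ]
lever_grip 0.86 [ 71. 261.] [ 0.5105 -0.3062  0.145 ]
```

View pics/w1.png

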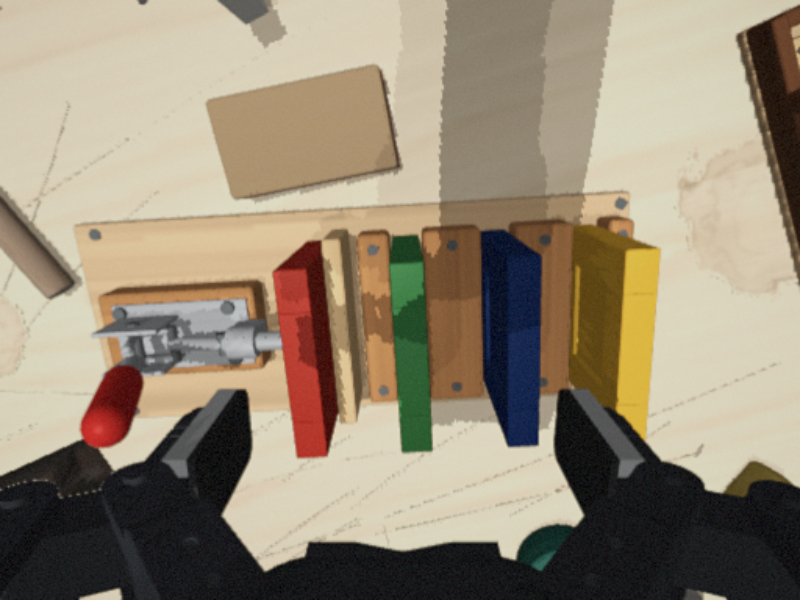

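The wrist picture (800x600) shows the red door's top at about (310,360), then green (410,345), blue (515,340) and yellow (640,330). The clamp grip is at (112,408). Now I fit door boxes to the colour masks.

```bash
cat > fit.py <<'E'
from h import *
from scipy.optimize import minimize
HSV={'red':((0,120,40),(9,255,255)),'green':((45,80,20),(85,255,255)),'blue':((105,100,20),(130,255,255)),'yellow':((18,140,60),(30,255,255))}
def mask(img,c):
    h=cv2.cvtColor(cv2.GaussianBlur(img,(3,3),0),cv2.COLOR_BGR2HSV); m=cv2.inRange(h,*HSV[c]); 
    if c=='red': m|=cv2.inRange(h,(172,120,40),(180,255,255))
    n,l,s,_=cv2.connectedComponentsWithStats(m); return l,s
def box(x,y,a,z0,z1,L=.110,W=.018):
    c,s=np.cos(a),np.sin(a)
    return np.array([[x+c*u-s*v,y+s*u+c*v,z] for u in(-L/2,L/2) for v in(-W/2,W/2) for z in(z0,z1)])
def hull(d,P,k=4):
    m=np.zeros((384*k,512*k),np.uint8)
    cv2.fillConvexPoly(m,cv2.convexHull(((proj(d,P)+.5)*k).astype(np.float32)).astype(np.int32),255)
    return cv2.resize(m,(512,384),interpolation=cv2.INTER_AREA)/255.
def fitdoor(d,c,x0,y0,a0,zb,low=.045,ignore=None):
    l,s=mask(d['color'],c); p=proj(d,[[x0,y0,zb+.1]])[0].astype(int)
    near=l[max(0,p[1]-8):p[1]+9,max(0,p[0]-8):p[0]+9]; near=near[near>0]
    M=(l==np.bincount(near).argmax()).astype(float)
    ok=np.ones_like(M) if ignore is None else 1-ignore
    def f(q):
        x,y,a=q; F=hull(d,box(x,y,a,zb,zb+.1)); U=hull(d,box(x,y,a,zb+low,zb+.1))
        return (ok*np.clip(M-F,0,1)).sum()+(ok*np.clip(U-M,0,1)).sum()
    q0=np.array([x0,y0,a0]); S=np.array([[0,0,0],[.01,0,0],[0,.008,0],[0,0,.06]])
    b=minimize(f,q0,method='Nelder-Mead',options=dict(initial_simplex=q0+S,xatol=1e-4,fatol=.5))
    b=minimize(f,b.x,method='Nelder-Mead',options=dict(initial_simplex=b.x-S/2,xatol=1e-4,fatol=.5))
    return b.x,b.fun,M.sum()
E
python3 - <<'E'
from fit import *; import pickle
d=pickle.load(open('w1.pkl','rb'))
ig=np.zeros((384,512)); ig[225:]=(d['color'][225:].max(2)<60); ig=cv2.dilate(ig,np.ones((7,7)));
ig[250:,:165]=1; ig[250:,355:]=1
for c,x,y in [('red',.526,-.2225),('green',.54,-.16),('blue',.552,-.103),('yellow',.565,-.046)]:
    q,e,n=fitdoor(d,c,x,y,-.26,.012,ignore=ig); print(c,q[:2].round(4),np.degrees(q[2]).round(2),round(e),n)
E
```

```text
red [ 0.526  -0.2233] -12.56 283 3880.0
green [ 0.5371 -0.1638] -11.84 199 2742.0
blue [ 0.5491 -0.1066] -11.57 92 4299.0
yellow [ 0.5632 -0.0485] -11.8 51 5912.0
```

>>> servo_tool(deltas=[0, 0, -3.1, 0, 0, 0, -1, 0, 0, 0, -13, -31, 0, -1, 0, 0, 0, -13, -31, 0, -1, 0, 0, 0, -13, -30, 0, -1, 0, 0, 0, 0, 0, 0, -1, 0, 0, 0, 0, 0, 0, -1, 0, 0, 0, 0, 0, 0, -1, 0, 0, 0, 0, 0, 30, -1, 0, 0, 0, 0, 0, 30, -1, 0, 0, 0, 0, 0, 29, -1, 0, 0, 0, 0, 0, 0, -1, 0, 0, 0, 0, 0, 0, -1])

```text
t: 5.35
ee_pos: [0.5195, -0.2583, 0.3102]
orientation: [-0.326, -3.122, -0.002]
ft_force: [-0.1, -0.3, 0.4]
finger_gap: 0.0001
finger_force: 0.0
```

```bash
python3 - <<'E'
from h import *
plan((.5206,-.2584,.31))
d=snap('wrist'); cv2.imwrite('pics/w2.png',d['color'])
E
```

```text
pos [ 0.5195 -0.2583  0.3102] yaw 168.06 tilt 0.18 q [-0.46  0.25 -0.1   1.23  0.   -0.25] t 5.35
[ 0.5206 -0.2584  0.31  ] shift [-1.1  0.1  0.2] rows 0.0
```

View pics/w2.png

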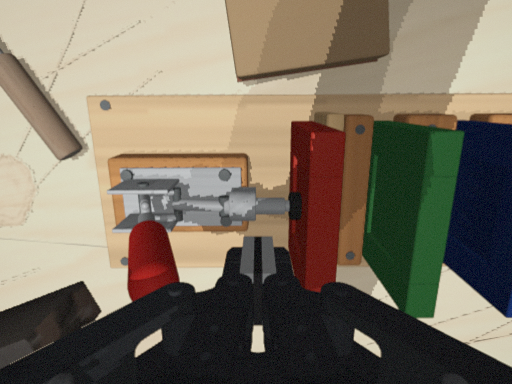

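Closed fingers at (258,260) stand between the lever (150,260) and the red door (310,200). Now I push the lever over.

>>> servo_tool(deltas=[0, 0, 0, 0, -10, 0, -1, 0, 0, 0, 0, -10, 0, -1, 0, 0, 0, 0, -10, 0, -1, 0, 0, 0, 0, -10, 0, -1, 0, 0, 0, 0, -10, 2, -1, 0, 0, 0, 0, -10, 3, -1, 0, 0, 0, 0, -10, 4, -1, 0, 0, 0, 0, -10, 4, -1, 0, 0, 0, 0, -10, 4, -1, 0, 0, 0, 0, -8, 4, -1, 0, 0, 0, 0, -4, 0, -1, 0, 0, 0, 0, 0, 0, -1])

```text
t: 6.4
ee_pos: [0.4986, -0.36, 0.2886]
orientation: [-0.33, -3.122, -0.001]
ft_force: [0.3, 0.9, 0.3]
finger_gap: -0.0001
finger_force: 0.0
```

```bash
python3 - <<'E'
from h import *
plan()
d=snap('wrist'); cv2.imwrite('pics/w3.png',d['color'])
print(r.spot_point('lever_grip','wrist')[:2])
E
```

```text
pos [ 0.4986 -0.36    0.2886] yaw 167.95 tilt 0.11 q [-0.63  0.32 -0.05  1.2  -0.   -0.42] t 6.4
[{'point': [183.1, 268.4], 'p': 0.68}]
```

View pics/w3.png

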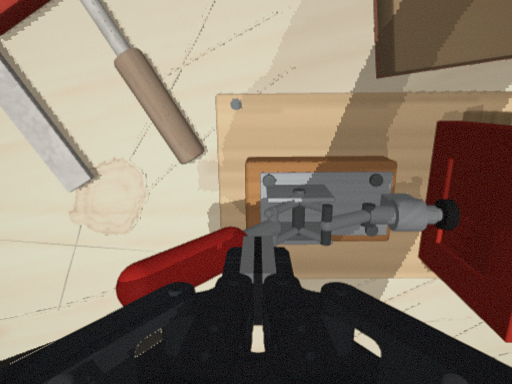

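The lever is well over, with its grip at (180,268), and the pad at (447,214) is near the door face. I push on gently to the stop.

>>> servo_tool(deltas=[0, 0, 0, 0, -5, 1, -1, 0, 0, 0, 0, -5, 1, -1, 0, 0, 0, 0, 0, 0, -1])

```text
t: 6.75
ee_pos: [0.497, -0.3694, 0.2876]
orientation: [-0.328, -3.124, 0.001]
ft_force: [1.1, 0.1, -0.7]
finger_gap: -0.0001
finger_force: 0.1
```

>>> servo_tool(deltas=[0, 0, 0, 0, -4, 1, -1, 0, 0, 0, 0, -4, 1, -1, 0, 0, 0, 0, 0, 0, -1])

```text
t: 7.0
ee_pos: [0.4957, -0.3747, 0.2862]
orientation: [0.325, 3.123, 0.013]
ft_force: [2.0, 14.7, 6.0]
finger_gap: -0.0002
finger_force: 7.4
```

The stop is reached (15 N). I back off, rise and look again.

>>> servo_tool(deltas=[0, 0, 0, 0, 10, -2, -1, 0, 0, 0, 0, 10, -10, -1, 0, 0, 0, 0, 0, -30, -1, 0, 0, 0, 0, 0, -35, -1, 0, 0, 0, 0, 10, -38, -1, 0, 0, 0, 0, 40, 0, 0, 0, 0, 0, 0, 40, 0, 0, 0, 0, 0, 0, 40, 0, 0, 0, 0, 0, 0, 10, 0, 0, 0, 0, 0, 0, 0, 0, 0, 0, 0, 0, 0, 0, 0, 0])

```text
t: 7.92
ee_pos: [0.5287, -0.2196, 0.4014]
orientation: [0.325, 3.124, -0.002]
ft_force: [0.5, 0.6, 0.4]
finger_gap: 0.0426
finger_force: 0.0
```

```bash
python3 - <<'E'
from fit import *
plan()
d=snap('wrist'); cv2.imwrite('pics/w4.png',d['color'])
print(r.get_state()['finger_gap'])
for q in r.spot_point('lever_grip','wrist')[:2]: print(q,onz(d,q['point'],.12))
# expected grip at angles
ex=np.array([.9781,-.2079,0]);ey=np.array([.2079,.9781,0]);h=np.array([.5252,-.2236,.0623])+ex*.0028-ey*.1142
for a in(1.0,1.1,1.2): print(a,proj(d,[h+ey*.088*np.sin(.35-a)+[0,0,.088*np.cos(.35-a)]]))
for c,x,y in [('red',.526,-.2225),('green',.54,-.16)]:
    ig=np.zeros((384,512)); ig[240:]=(d['color'][240:].max(2)<50); ig=cv2.dilate(ig,np.ones((7,7)))
    q,e,n=fitdoor(d,c,x,y,-.21,.012,ignore=ig); print(c,q[:2].round(4),np.degrees(q[2]).round(2),round(e),n)
E
```

```text
pos [ 0.5287 -0.2196  0.4014] yaw 168.12 tilt 0.08 q [-0.39  0.22  0.06  1.41 -0.   -0.19] t 7.9167
0.04281398872454742
{'point': [22.8, 191.1], 'p': 0.83} [ 0.49019616 -0.40120506  0.12      ]
1.0 [[ 29.57261347 195.65438459]]
1.1 [[ 25.73480091 193.57542475]]
1.2 [[ 23.38528209 191.368255  ]]
red [ 0.525  -0.2227] -11.61 132 2910.0
green [ 0.5388 -0.1653] -11.68 164 4387.0
```

View pics/w4.png

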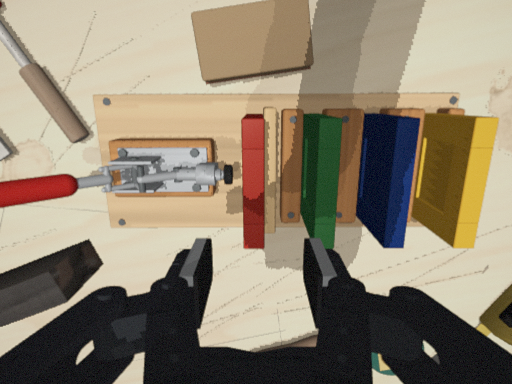

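The lever is fully open: the grip at (23,191) matches 1.2 rad. The red door at (255,180) stands in place, clear of the pad at (228,174). Next is a look at the carrier.

>>> servo_tool(deltas=[0, 0, -5.6, 0, 0, 0, 0, 0, 0, -5.6, 0, 0, 0, 0, 0, 0, -5.6, 0, 0, 0, 0, 0, 0, -5.6, 0, 0, 0, 0, 0, 0, 0, 0, 38, 0, 0, 0, 0, 0, 0, 40, 0, 0, 0, 0, 0, 0, 40, 0, 0, 0, 0, 0, -2, 40, 0, 0, 0, 0, 0, -2, 40, 0, 0, 0, 0, 0, -2, 40, 0, 0, 0, 0, 0, -2, 40, 0, 0, 0, 0, 0, -2, 40, 0, 0])

```text
t: 9.02
ee_pos: [0.4807, 0.0948, 0.4008]
orientation: [-0.281, 3.129, -0.001]
ft_force: [1.7, 0.9, 0.6]
finger_gap: 0.0425
finger_force: 0.0
```

>>> servo_tool(deltas=[0, 0, 0, -2, 40, 0, 0, 0, 0, 0, -2, 40, 0, 0, 0, 0, 0, -1, 40, 0, 0, 0, 0, 0, 0, 21, 0, 0, 0, 0, 0, 0, 0, 0, 0, 0, 0, 0, 0, 0, 0, 0])

```text
t: 9.52
ee_pos: [0.4608, 0.2341, 0.4004]
orientation: [0.286, -3.128, 0.001]
ft_force: [0.3, -0.1, 0.4]
finger_gap: 0.0426
finger_force: 0.0
```

```bash
python3 - <<'E'
from h import *; import pickle
plan()
d=snap('wrist'); cv2.imwrite('pics/w5.png',cv2.resize(d['color'],(800,600)));pickle.dump(d,open('w5.pkl','wb'))
for n in ['bay_blue','bay_green','bay_yellow','bay_red']:
    for q in r.spot_point(n,'wrist')[:2]: print(n,round(q['p'],2),np.round(q['point'],1),onz(d,q['point'],.009).round(4))
E
```

```text
pos [0.4608 0.2341 0.4004] yaw -169.54 tilt 0.05 q [ 0.47  0.11 -0.07  1.39 -0.    0.29] t 9.5167
bay_blue 0.66 [229.1 206.4] [0.5136 0.21   0.009 ]
bay_green 0.68 [335.1 207.6] [0.4927 0.3305 0.009 ]
bay_yellow 0.84 [281.3 207.2] [0.5035 0.2694 0.009 ]
bay_red 0.83 [179.1 204.5] [0.5218 0.153  0.009 ]
```

View pics/w5.png

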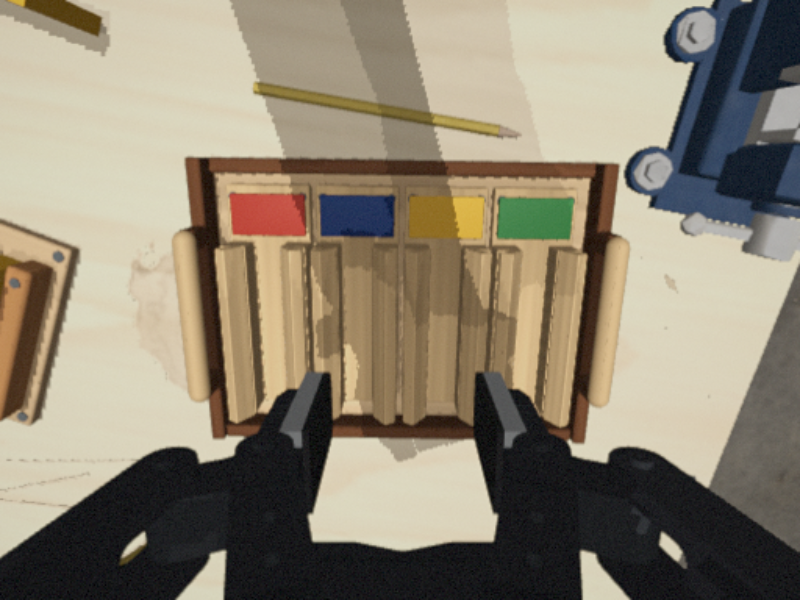

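The carrier shows chips red (267,214), blue (357,216), yellow (446,217) and green (535,219), with the groove ends at about rows 247 and 422. I fit the chip line and check with an overlay.

```bash
python3 - <<'E'
from fit import *; import pickle
d=pickle.load(open('w5.pkl','rb'))
C=[]
for c,p in [('red',(171,137)),('blue',(228,138)),('yellow',(285,139)),('green',(342,140))]:
    l,s=mask(d['color'],c); k=l[p[1]-3:p[1]+4,p[0]-3:p[0]+4]; k=np.bincount(k[k>0]).argmax(); ys,xs=np.nonzero(l==k); 
    rc=cv2.minAreaRect(np.stack([xs,ys],1).astype(np.float32)); C.append(rc[0]); print(c,rc)
for z in(.019,.03,.04,.054):
    P=np.array([onz(d,p,z) for p in C]); v=P[3]-P[0]; print(z,P[:,:2].round(4).tolist(),np.linalg.norm(v)/3,np.degrees(np.arctan2(-v[0],v[1])))
N=np.array([[.5218,.153],[.5136,.21],[.5035,.2694],[.4927,.3305]])
a=np.radians(9.7); ey=np.array([-np.sin(a),np.cos(a)]);ex=np.array([np.cos(a),np.sin(a)])
c0=N.mean(0); B=[c0+ey*(i-1.5)*.06 for i in range(4)]; print(np.round(B,4))
for z in(.03,.04): print([((onz(d,p,z)[:2]-b)@ex).round(4) for p,b in zip(C,B)])
v=cv2.resize(d['color'],None,fx=3,fy=3,interpolation=cv2.INTER_CUBIC)
for b in B:
    for z,w,col in((.019,.011,(0,255,0)),(.054,.020,(255,0,255))):
        q=np.array([[*(b+ex*u*.06+ey*t*w),z] for u,t in((-1,-1),(1,-1),(1,1),(-1,1))])
        cv2.polylines(v,[((proj(d,q)+.5)*3).astype(np.int32)],True,col,1)
cv2.imwrite('pics/ov1.png',v[270:870,370:1170])
E
```

```text
red ((171.0, 137.0), (26.0, 48.0), 90.0)
blue ((227.91404724121094, 137.7821502685547), (46.35166549682617, 24.607284545898438), 1.301952600479126)
yellow ((285.0, 138.5), (27.0, 48.0), 90.0)
green ((342.0, 139.5), (25.0, 48.0), 90.0)
0.019 [[0.4453, 0.1377], [0.4351, 0.197], [0.4249, 0.2565], [0.4149, 0.316]] 0.06027601316515169 9.671398977709083
0.03 [[0.4436, 0.1404], [0.4338, 0.1977], [0.4239, 0.2554], [0.4142, 0.313]] 0.05838343470236836 9.67139897770908
0.04 [[0.4421, 0.1427], [0.4326, 0.1984], [0.4229, 0.2544], [0.4136, 0.3103]] 0.0566629088271108 9.671398977709085
0.054 [[0.44, 0.1461], [0.4309, 0.1994], [0.4216, 0.2529], [0.4127, 0.3065]] 0.0542541726017502 9.671398977709085
[[0.5231 0.152 ]
 [0.513  0.2112]
 [0.5028 0.2703]
 [0.4927 0.3294]]
[np.float64(-0.0802), np.float64(-0.0803), np.float64(-0.0804), np.float64(-0.0802)]
[np.float64(-0.0813), np.float64(-0.0814), np.float64(-0.0815), np.float64(-0.0812)]
```

View pics/ov1.png

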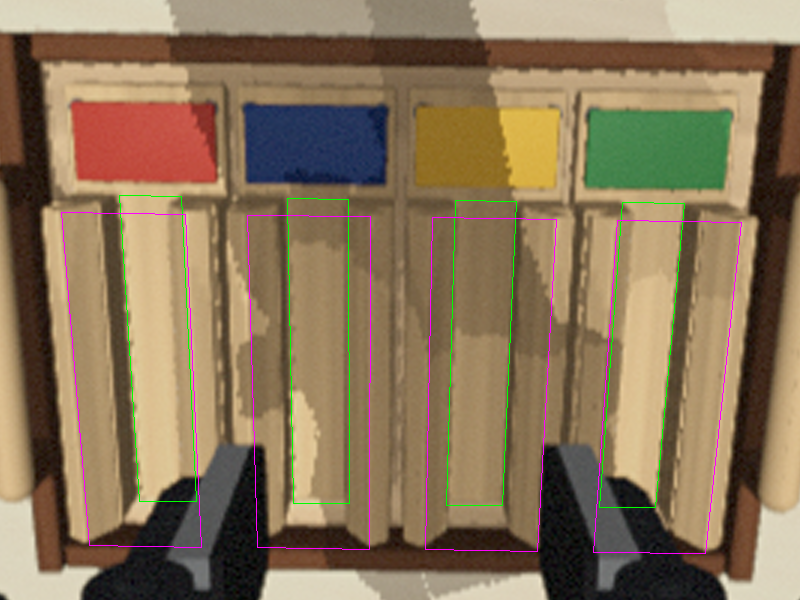

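The overlay agrees to about 1 mm, and the chip z and offset are consistent. Bays lie at yaw 9.67°: red (.523,.152), blue (.513,.211), yellow (.503,.270), green (.493,.329). Back to the red door.

>>> servo_tool(deltas=[0, 0, 5.6, 0, 0, 0, 0, 0, 0, 5.6, 0, 0, 0, 0, 0, 0, 5.6, 0, 0, 0, 0, 0, 0, 5.6, 0, 0, 0, 0, 0, 0, 0, -13, -36, 0, 0, 0, 0, 0, -13, -36, 0, 0, 0, 0, 0, -13, -36, 0, 0, 0, 0, 0, -13, -36, 0, 0, 0, 0, 0, -13, -36, 0, 0, 0, 0, 0, -13, -36, 0, 0, 0, 0, 0, -13, -36, 0, 0, 0, 0, 0, -13, -36, 0, 0])

```text
t: 10.77
ee_pos: [0.5017, -0.0723, 0.4011]
orientation: [0.331, 3.123, -0.0]
ft_force: [1.7, 0.8, 0.0]
finger_gap: 0.0427
finger_force: 0.0
```

>>> servo_tool(deltas=[0, 0, 0, -13, -36, 0, 0, 0, 0, 0, -13, -36, 0, 0, 0, 0, 0, -13, -36, 0, 0, 0, 0, 0, -15, -38, 0, 0, 0, 0, 0, 0, 0, 0, 0, 0, 0, 0, 0, 0, 0, 0])

```text
t: 11.27
ee_pos: [0.5242, -0.2264, 0.4001]
orientation: [-0.336, -3.123, -0.0]
ft_force: [-0.9, -0.2, -0.0]
finger_gap: 0.0426
finger_force: 0.0
```

```bash
cat >> fit.py <<'E'
ROW={'red':(.525,-.223),'green':(.5380,-.1646),'blue':(.5501,-.1062),'yellow':(.5626,-.0475)}
BAY={'red':(.5231,.152),'blue':(.513,.2112),'yellow':(.5028,.2703),'green':(.4927,.3294)}
def pick(c):
    d=snap('wrist'); ig=np.zeros((384,512)); ig[240:]=(d['color'][240:].max(2)<50); ig=cv2.dilate(ig,np.ones((7,7)))
    q,e,n=fitdoor(d,c,*ROW[c],-.21,.012,ignore=ig); print(c,q[:2].round(4),np.degrees(q[2]).round(2),round(e),n)
E
python3 - <<'E'
from fit import *
pick('red'); plan((.525,-.223,.2567))
E
```

```text
red [ 0.5254 -0.2231] -11.53 141 2894.0
pos [ 0.5242 -0.225   0.4004] yaw 167.83 tilt 0.05 q [-0.41  0.21  0.06  1.41  0.   -0.19] t 11.3167
[ 0.525  -0.223   0.2567] shift [ -0.5   2.  143.7] rows 3.5
```

>>> servo_tool(deltas=[0, 0, 0, 0, 2, 36, 0, 0, 0, 0, -1, 0, 36, 0, 0, 0, 0, 0, 0, 36, 0, 0, 0, 0, 0, 0, 24, 0, 0, 0, 0, 0, 0, 12, 0, 0, 0, 0, 0, 0, 0, 0, 0, 0, 0, 0, 0, 0, -1, 0, 0, 0, 0, 0, 0, -1, 0, 0, 0, 0, 0, 0, -1, 0, 0, 0, 0, 0, 0, -1, 0, 0, 0, 0, 0, 0, -1, 0, 0, 0, 0, 0, 0, -1])

```text
t: 12.32
ee_pos: [0.5265, -0.222, 0.2584]
orientation: [0.328, 3.122, -0.002]
ft_force: [-2.2, -1.0, 7.3]
finger_gap: 0.0172
finger_force: 62.0
```

```bash
python3 - <<'E'
from fit import *
plan((*BAY['red'],.40))
E
```

```text
pos [ 0.5265 -0.222   0.2584] yaw 168.01 tilt 0.15 q [-0.4   0.25 -0.21  1.11 -0.   -0.19] t 12.3167
[0.5231 0.152  0.4   ] shift [  80.6  365.  -142.1] rows 9.8
```

>>> servo_tool(deltas=[0, 0, 0, 0, 0, -15, -1, 0, 0, 0, 0, 0, -30, -1, 0, 0, 0, 0, 0, -36, -1, 0, 0, 0, 0, 0, -36, -1, 0, 0, 0, 0, 0, -25, -1, 0, 0, -5.4, 0, 0, 0, -1, 0, 0, -5.4, 0, 0, 0, -1, 0, 0, -5.4, 0, 0, 0, -1, 0, 0, -5.5, 0, 0, 0, -1, 0, 0, 0, -6, 35, 0, -1, 0, 0, 0, -6, 37, 0, -1, 0, 0, 0, -6, 37, 0, -1])

```text
t: 13.32
ee_pos: [0.5254, -0.1104, 0.3987]
orientation: [-0.263, 3.13, 0.002]
ft_force: [1.1, 0.0, -0.8]
finger_gap: 0.0171
finger_force: 61.0
```

>>> servo_tool(deltas=[0, 0, 0, -6, 38, 0, -1, 0, 0, 0, -6, 38, 0, -1, 0, 0, 0, -6, 38, 0, -1, 0, 0, 0, -6, 38, 0, -1, 0, 0, 0, -6, 38, 0, -1, 0, 0, 0, -6, 38, 0, -1, 0, 0, 0, -5, 32, 0, -1, 0, 0, 0, 0, 0, 0, -1, 0, 0, 0, 0, 0, 0, -1, 0, 0, 0, 0, 0, 0, -1])

```text
t: 14.15
ee_pos: [0.5219, 0.1522, 0.3987]
orientation: [0.267, -3.13, -0.0]
ft_force: [-0.5, -1.0, -1.4]
finger_gap: 0.0169
finger_force: 60.9
```

```bash
python3 - <<'E'
from fit import *
d=snap('wrist'); cv2.imwrite('pics/w6.png',d['color'])
plan((*BAY['red'],.2654)); print(r.get_state()['ft_force'].round(1))
E
```

```text
pos [0.522  0.1516 0.3988] yaw -170.31 tilt 0.01 q [ 0.28  0.16 -0.01  1.4   0.    0.11] t 14.2
[0.5231 0.152  0.2654] shift [ -1.2   0.2 133.4] rows 3.3
[ 1.   0.3 -1.2]
```

View pics/w6.png

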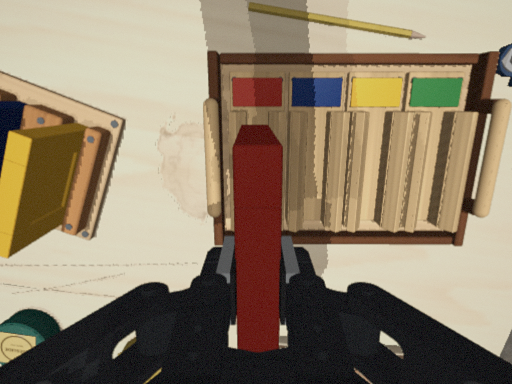

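The red door hangs at column 257, in line with the red chip (257,92). Lowering.

>>> servo_tool(deltas=[0, 0, 0, -1, 0, 30, -1, 0, 0, 0, 0, 0, 35, -1, 0, 0, 0, 0, 0, 25, -1, 0, 0, 0, 0, 0, 15, -1, 0, 0, 0, 0, 0, 12, -1, 0, 0, 0, 0, 0, 8, -1, 0, 0, 0, 0, 0, 4, -1, 0, 0, 0, 0, 0, 2, -1, 0, 0, 0, 0, 0, 0, -1])

```text
t: 14.95
ee_pos: [0.5232, 0.1517, 0.268]
orientation: [-0.265, 3.13, 0.0]
ft_force: [0.4, -0.2, -1.1]
finger_gap: 0.0166
finger_force: 61.0
```

>>> servo_tool(deltas=[0, 0, 0, 0, 0, 2, -1, 0, 0, 0, 0, 0, 0, -1])

```text
t: 15.12
ee_pos: [0.5233, 0.1522, 0.2662]
orientation: [-0.266, 3.129, 0.0]
ft_force: [-0.3, -0.2, -1.9]
finger_gap: 0.017
finger_force: 61.0
```

>>> servo_tool(deltas=[0, 0, 0, 0, 0, 1.5, -1, 0, 0, 0, 0, 0, 0, -1])

```text
t: 15.28
ee_pos: [0.5232, 0.1523, 0.2652]
orientation: [-0.266, 3.129, 0.0]
ft_force: [-1.4, -0.7, 3.0]
finger_gap: 0.0171
finger_force: 61.5
```

>>> servo_tool(deltas=[0, 0, 0, 0, 0, 1.5, -1, 0, 0, 0, 0, 0, 0, -1])

```text
t: 15.45
ee_pos: [0.5231, 0.1523, 0.2652]
orientation: [-0.266, 3.128, 0.0]
ft_force: [-4.6, -2.2, 14.1]
finger_gap: 0.0172
finger_force: 62.9
```

The door seated at 0.2652, as predicted. Release, rise and go to green.

>>> servo_tool(deltas=[0, 0, 0, 0, 0, -2, 0, 0, 0, 0, 0, 0, 0, 0, 0, 0, 0, 0, 0, 0, 0, 0, 0, 0, 0, 0, 0, 0, 0, 0, 0, 0, 0, 0, 0, 0, 0, 0, 0, 0, -30, 0, 0, 0, 0, 0, 0, -36, 0, 0, 0, 0, 0, 0, -36, 0, 0, 0, 0, 0, 0, -34, 0, 0, 0, 5.4, 0, 0, 0, 0, 0, 0, 5.4, 0, 0, 0, 0, 0, 0, 5.4, 0, 0, 0, 0])

```text
t: 16.45
ee_pos: [0.5232, 0.1523, 0.4013]
orientation: [0.185, 3.135, 0.001]
ft_force: [0.2, 1.4, -0.8]
finger_gap: 0.0428
finger_force: 0.0
```

>>> servo_tool(deltas=[0, 0, 5.5, 0, 0, 0, 0, 0, 0, 0, -10, -36, 0, 0, 0, 0, 0, -10, -38, 0, 0, 0, 0, 0, -10, -38, 0, 0, 0, 0, 0, -10, -39, 0, 0, 0, 0, 0, -10, -39, 0, 0, 0, 0, 0, -10, -39, 0, 0, 0, 0, 0, -10, -39, 0, 0, 0, 0, 0, -10, -38, 0, 0, 0, 0, 0, 0, 0, 0, 0, 0, 0, 0, 0, 0, 0, 0])

```text
t: 17.37
ee_pos: [0.5377, -0.1659, 0.4]
orientation: [-0.334, -3.123, -0.001]
ft_force: [-0.6, 0.4, 0.5]
finger_gap: 0.0428
finger_force: 0.0
```

```bash
python3 - <<'E'
from fit import *
pick('green'); plan((*ROW['green'],.2567))
E
```

```text
green [ 0.5382 -0.1642] -11.69 206 2829.0
pos [ 0.5377 -0.1645  0.4002] yaw 167.91 tilt 0.06 q [-0.3   0.2   0.04  1.41  0.   -0.09] t 17.4167
[ 0.538  -0.1646  0.2567] shift [-4.000e-01 -1.000e-01  1.435e+02] rows 3.5
```

>>> servo_tool(deltas=[0, 0, 0, 0, 0, 36, 0, 0, 0, 0, 0, 0, 36, 0, 0, 0, 0, 0, 0, 36, 0, 0, 0, 0, 0, 0, 23, 0, 0, 0, 0, 0, 0, 11, 0, 0, 0, 0, 0, 0, 0, 0, 0, 0, 0, 0, 0, 0, -1, 0, 0, 0, 0, 0, 0, -1, 0, 0, 0, 0, 0, 0, -1, 0, 0, 0, 0, 0, 0, -1, 0, 0, 0, 0, 0, 0, -1, 0, 0, 0, 0, 0, 0, -1])

```text
t: 18.42
ee_pos: [0.5386, -0.1639, 0.2609]
orientation: [0.327, 3.12, -0.0]
ft_force: [-0.4, -0.6, 7.4]
finger_gap: 0.017
finger_force: 60.6
```

```bash
cat >> fit.py <<'E'
def go(c):
    plan(); p=r.get_state()['ee_pos']; a=np.radians(9.67); e=np.array([np.cos(a),np.sin(a)]); d=(np.array(BAY[c])-p[:2])*1000
    print('shift at carrier yaw',(-e@d).round(1),(np.array([-e[1],e[0]])@d).round(1),'place z',p[2]+.007)
E
python3 - <<'E'
from fit import *
go('green')
E
```

```text
pos [ 0.5386 -0.1639  0.2609] yaw 168.02 tilt 0.24 q [-0.3   0.23 -0.23  1.11  0.   -0.09] t 18.4167
shift at carrier yaw -37.6 494.0 place z 0.26794987913139434
```

>>> servo_tool(deltas=[0, 0, 0, 0, 0, -15, -1, 0, 0, 0, 0, 0, -30, -1, 0, 0, 0, 0, 0, -36, -1, 0, 0, 0, 0, 0, -36, -1, 0, 0, 0, 0, 0, -25, -1, 0, 0, -5.4, 0, 0, 0, -1, 0, 0, -5.4, 0, 0, 0, -1, 0, 0, -5.4, 0, 0, 0, -1, 0, 0, -5.5, 0, 0, 0, -1, 0, 0, 0, -3, 34, 0, -1, 0, 0, 0, -3, 38, 0, -1, 0, 0, 0, -3, 38, 0, -1])

```text
t: 19.42
ee_pos: [0.5278, -0.0534, 0.4008]
orientation: [-0.262, 3.131, 0.0]
ft_force: [0.8, 0.4, -1.7]
finger_gap: 0.0171
finger_force: 59.5
```

>>> servo_tool(deltas=[0, 0, 0, -3, 38, 0, -1, 0, 0, 0, -3, 38, 0, -1, 0, 0, 0, -3, 38, 0, -1, 0, 0, 0, -3, 38, 0, -1, 0, 0, 0, -3, 38, 0, -1, 0, 0, 0, -3, 38, 0, -1, 0, 0, 0, -3, 38, 0, -1, 0, 0, 0, -3, 40, 0, -1, 0, 0, 0, -3, 40, 0, -1, 0, 0, 0, -2, 38, 0, -1, 0, 0, 0, 0, 0, 0, -1, 0, 0, 0, 0, 0, 0, -1])

```text
t: 20.42
ee_pos: [0.4913, 0.3316, 0.4003]
orientation: [0.272, -3.129, 0.001]
ft_force: [-0.6, 0.0, -2.0]
finger_gap: 0.0171
finger_force: 59.7
```

```bash
python3 - <<'E'
from fit import *
d=snap('wrist'); cv2.imwrite('pics/w7.png',d['color'])
plan((*BAY['green'],.268))
E
```

```text
pos [0.4915 0.3303 0.4005] yaw -170.19 tilt 0.05 q [ 0.59  0.26  0.11  1.43 -0.    0.42] t 20.4667
[0.4927 0.3294 0.268 ] shift [ -1.1  -1.  132.5] rows 3.2
```

View pics/w7.png

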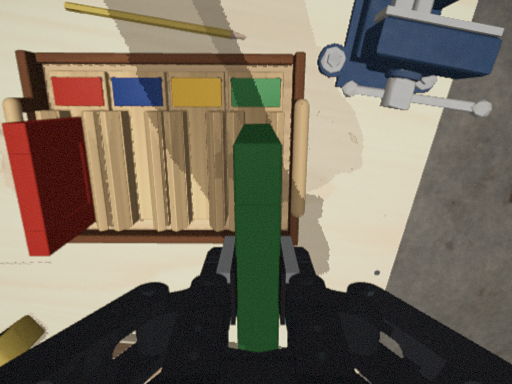

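The green door (column 257) is in line with the green chip (256,93). The red door stands in its bay. Lowering.

>>> servo_tool(deltas=[0, 0, 0, -1, -1, 30, -1, 0, 0, 0, 0, 0, 35, -1, 0, 0, 0, 0, 0, 25, -1, 0, 0, 0, 0, 0, 15, -1, 0, 0, 0, 0, 0, 12, -1, 0, 0, 0, 0, 0, 8, -1, 0, 0, 0, 0, 0, 4, -1, 0, 0, 0, 0, 0, 3, -1, 0, 0, 0, 0, 0, 0, -1])

```text
t: 21.22
ee_pos: [0.4931, 0.3281, 0.2687]
orientation: [0.265, -3.13, 0.001]
ft_force: [0.2, -0.1, -2.0]
finger_gap: 0.0169
finger_force: 60.0
```

>>> servo_tool(deltas=[0, 0, 0, 0, 0, 1.5, -1, 0, 0, 0, 0, 0, 0, -1])

```text
t: 21.38
ee_pos: [0.4932, 0.3286, 0.268]
orientation: [-0.266, 3.129, 0.0]
ft_force: [-0.6, -0.9, 0.4]
finger_gap: 0.017
finger_force: 60.2
```

>>> servo_tool(deltas=[0, 0, 0, 0, 0, 2, -1, 0, 0, 0, 0, 0, 0, -1])

```text
t: 21.55
ee_pos: [0.4929, 0.3286, 0.268]
orientation: [-0.266, 3.128, 0.001]
ft_force: [-5.7, -3.1, 13.2]
finger_gap: 0.0167
finger_force: 62.2
```

>>> servo_tool(deltas=[0, 0, 0, 0, 0, -2, 0, 0, 0, 0, 0, 0, 0, 0, 0, 0, 0, 0, 0, 0, 0, 0, 0, 0, 0, 0, 0, 0, 0, 0, 0, 0, 0, 0, 0, 0, 0, 0, 0, 0, -30, 0, 0, 0, 0, 0, 0, -36, 0, 0, 0, 0, 0, 0, -36, 0, 0, 0, 0, 0, 0, -31, 0, 0, 0, 5.4, 0, 0, 0, 0, 0, 0, 5.4, 0, 0, 0, 0, 0, 0, 5.4, 0, 0, 0, 0])

```text
t: 22.55
ee_pos: [0.4932, 0.3289, 0.4009]
orientation: [0.185, 3.135, 0.001]
ft_force: [-0.0, 0.5, -0.3]
finger_gap: 0.0429
finger_force: 0.0
```

>>> servo_tool(deltas=[0, 0, 5.5, 0, 0, 0, 0, 0, 0, 0, -13, -37, 0, 0, 0, 0, 0, -13, -38, 0, 0, 0, 0, 0, -13, -38, 0, 0, 0, 0, 0, -13, -38, 0, 0, 0, 0, 0, -13, -38, 0, 0, 0, 0, 0, -13, -38, 0, 0, 0, 0, 0, -13, -38, 0, 0, 0, 0, 0, -13, -38, 0, 0, 0, 0, 0, -14, -38, 0, 0, 0, 0, 0, -14, -37, 0, 0, 0, 0, 0, -14, -36, 0, 0])

```text
t: 23.55
ee_pos: [0.5497, -0.1087, 0.4002]
orientation: [0.328, 3.124, -0.0]
ft_force: [0.6, 0.4, 0.5]
finger_gap: 0.0427
finger_force: 0.0
```

>>> servo_tool(deltas=[0, 0, 0, 0, 0, 0, 0, 0, 0, 0, 0, 0, 0, 0])

```text
t: 23.72
ee_pos: [0.55, -0.1086, 0.3995]
orientation: [-0.334, -3.123, -0.0]
ft_force: [-0.6, 0.4, -0.6]
finger_gap: 0.0428
finger_force: 0.0
```

```bash
python3 - <<'E'
from fit import *
pick('blue'); plan((*ROW['blue'],.2567))
E
```

```text
blue [ 0.5492 -0.1054] -12.21 310 2731.0
pos [ 0.5499 -0.1073  0.3997] yaw 167.91 tilt 0.06 q [-0.19  0.19  0.03  1.41  0.    0.02] t 23.7667
[ 0.5501 -0.1062  0.2567] shift [-1.00e-01  1.10e+00  1.43e+02] rows 3.5
```

>>> servo_tool(deltas=[0, 0, 0, 0, 1, 36, 0, 0, 0, 0, 0, 0, 36, 0, 0, 0, 0, 0, 0, 36, 0, 0, 0, 0, 0, 0, 23, 0, 0, 0, 0, 0, 0, 11, 0, 0, 0, 0, 0, 0, 0, 0, 0, 0, 0, 0, 0, 0, -1, 0, 0, 0, 0, 0, 0, -1, 0, 0, 0, 0, 0, 0, -1, 0, 0, 0, 0, 0, 0, -1, 0, 0, 0, 0, 0, 0, -1, 0, 0, 0, 0, 0, 0, -1])

```text
t: 24.77
ee_pos: [0.5509, -0.1056, 0.2605]
orientation: [0.327, 3.12, 0.001]
ft_force: [-0.5, 1.5, 5.8]
finger_gap: 0.0169
finger_force: 60.3
```

```bash
python3 - <<'E'
from fit import *
go('blue')
E
```

```text
pos [ 0.5509 -0.1056  0.2605] yaw 168.02 tilt 0.24 q [-0.19  0.23 -0.23  1.1   0.    0.02] t 24.7667
shift at carrier yaw -15.9 318.7 place z 0.26745220212156395
```

>>> servo_tool(deltas=[0, 0, 0, 0, 0, -15, -1, 0, 0, 0, 0, 0, -30, -1, 0, 0, 0, 0, 0, -36, -1, 0, 0, 0, 0, 0, -36, -1, 0, 0, 0, 0, 0, -25, -1, 0, 0, -5.4, 0, 0, 0, -1, 0, 0, -5.4, 0, 0, 0, -1, 0, 0, -5.4, 0, 0, 0, -1, 0, 0, -5.5, 0, 0, 0, -1, 0, 0, 0, -2, 34, 0, -1, 0, 0, 0, -2, 38, 0, -1, 0, 0, 0, -2, 38, 0, -1])

```text
t: 25.77
ee_pos: [0.5372, 0.0043, 0.4006]
orientation: [-0.262, 3.13, 0.0]
ft_force: [0.4, 0.6, -0.3]
finger_gap: 0.017
finger_force: 59.3
```

>>> servo_tool(deltas=[0, 0, 0, -2, 38, 0, -1, 0, 0, 0, -2, 38, 0, -1, 0, 0, 0, -2, 38, 0, -1, 0, 0, 0, -2, 38, 0, -1, 0, 0, 0, -2, 38, 0, -1, 0, 0, 0, -1, 18, 0, -1, 0, 0, 0, 0, 0, 0, -1, 0, 0, 0, 0, 0, 0, -1, 0, 0, 0, 0, 0, 0, -1])

```text
t: 26.52
ee_pos: [0.5132, 0.2103, 0.4004]
orientation: [-0.266, 3.13, -0.001]
ft_force: [0.5, 0.8, -1.5]
finger_gap: 0.0167
finger_force: 59.4
```

```bash
python3 - <<'E'
from fit import *
d=snap('wrist'); cv2.imwrite('pics/w8.png',d['color'])
plan((*BAY['blue'],.2675))
E
```

```text
pos [0.5133 0.2099 0.4004] yaw -170.34 tilt 0.02 q [ 0.39  0.18  0.02  1.41 -0.    0.22] t 26.5667
[0.513  0.2112 0.2675] shift [  0.    1.4 132.9] rows 3.2
```

View pics/w8.png

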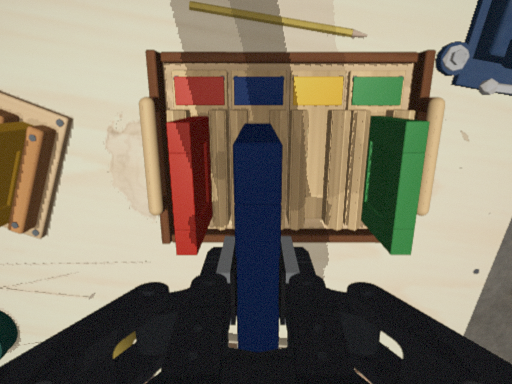

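The blue door (column 257) is in line with the blue chip (258,91). Red and green stand in their bays.

>>> servo_tool(deltas=[0, 0, 0, 0, 1, 30, -1, 0, 0, 0, 0, 0, 35, -1, 0, 0, 0, 0, 0, 25, -1, 0, 0, 0, 0, 0, 15, -1, 0, 0, 0, 0, 0, 12, -1, 0, 0, 0, 0, 0, 8, -1, 0, 0, 0, 0, 0, 5, -1, 0, 0, 0, 0, 0, 3, -1, 0, 0, 0, 0, 0, 0, -1])

```text
t: 27.32
ee_pos: [0.5132, 0.2112, 0.268]
orientation: [-0.265, 3.13, 0.0]
ft_force: [-0.1, 1.1, -0.5]
finger_gap: 0.0168
finger_force: 59.4
```

>>> servo_tool(deltas=[0, 0, 0, 0, 0, 2, -1, 0, 0, 0, 0, 0, 0, -1])

```text
t: 27.48
ee_pos: [0.5132, 0.2115, 0.2675]
orientation: [-0.265, 3.128, 0.001]
ft_force: [-3.7, -2.4, 8.6]
finger_gap: 0.0166
finger_force: 60.7
```

>>> servo_tool(deltas=[0, 0, 0, 0, 0, -2, 0, 0, 0, 0, 0, 0, 0, 0, 0, 0, 0, 0, 0, 0, 0, 0, 0, 0, 0, 0, 0, 0, 0, 0, 0, 0, 0, 0, 0, 0, 0, 0, 0, 0, -30, 0, 0, 0, 0, 0, 0, -36, 0, 0, 0, 0, 0, 0, -36, 0, 0, 0, 0, 0, 0, -31, 0, 0, 0, 5.4, 0, 0, 0, 0, 0, 0, 5.4, 0, 0, 0, 0, 0, 0, 5.4, 0, 0, 0, 0])

```text
t: 28.48
ee_pos: [0.5131, 0.2118, 0.4009]
orientation: [0.185, 3.135, 0.001]
ft_force: [-0.1, -0.7, -0.7]
finger_gap: 0.0426
finger_force: 0.0
```

>>> servo_tool(deltas=[0, 0, 5.5, 0, 0, 0, 0, 0, 0, 0, -14, -34, 0, 0, 0, 0, 0, -14, -35, 0, 0, 0, 0, 0, -14, -35, 0, 0, 0, 0, 0, -15, -35, 0, 0, 0, 0, 0, -15, -35, 0, 0, 0, 0, 0, -15, -35, 0, 0, 0, 0, 0, -15, -34, 0, 0, 0, 0, 0, 0, 0, 0, 0, 0, 0, 0, 0, 0, 0, 0])

```text
t: 29.32
ee_pos: [0.5626, -0.0491, 0.3997]
orientation: [-0.334, -3.123, -0.0]
ft_force: [-0.8, 0.3, 0.2]
finger_gap: 0.0428
finger_force: 0.0
```

```bash
python3 - <<'E'
from fit import *
pick('yellow'); plan((*ROW['yellow'],.2567))
E
```

```text
yellow [ 0.5616 -0.0466] -11.54 96 2973.0
pos [ 0.5624 -0.0479  0.3998] yaw 167.92 tilt 0.05 q [-0.09  0.2   0.04  1.41  0.    0.13] t 29.3667
[ 0.5626 -0.0475  0.2567] shift [ -0.3   0.4 143.1] rows 3.5
```

>>> servo_tool(deltas=[0, 0, 0, 0, 1, 36, 0, 0, 0, 0, 0, 0, 36, 0, 0, 0, 0, 0, 0, 36, 0, 0, 0, 0, 0, 0, 23, 0, 0, 0, 0, 0, 0, 11, 0, 0, 0, 0, 0, 0, 0, 0, 0, 0, 0, 0, 0, 0, -1, 0, 0, 0, 0, 0, 0, -1, 0, 0, 0, 0, 0, 0, -1, 0, 0, 0, 0, 0, 0, -1, 0, 0, 0, 0, 0, 0, -1, 0, 0, 0, 0, 0, 0, -1])

```text
t: 30.37
ee_pos: [0.5633, -0.0462, 0.2604]
orientation: [0.327, 3.12, 0.001]
ft_force: [0.5, 0.2, 6.7]
finger_gap: 0.0167
finger_force: 60.4
```

```bash
python3 - <<'E'
from fit import *
go('yellow')
E
```

```text
pos [ 0.5633 -0.0462  0.2604] yaw 168.02 tilt 0.23 q [-0.08  0.24 -0.22  1.11  0.    0.13] t 30.3667
shift at carrier yaw 6.5 322.1 place z 0.2673976584897791
```

>>> servo_tool(deltas=[0, 0, 0, 0, 0, -15, -1, 0, 0, 0, 0, 0, -30, -1, 0, 0, 0, 0, 0, -36, -1, 0, 0, 0, 0, 0, -36, -1, 0, 0, 0, 0, 0, -25, -1, 0, 0, -5.4, 0, 0, 0, -1, 0, 0, -5.4, 0, 0, 0, -1, 0, 0, -5.4, 0, 0, 0, -1, 0, 0, -5.5, 0, 0, 0, -1, 0, 0, 0, 1, 34, 0, -1, 0, 0, 0, 1, 38, 0, -1, 0, 0, 0, 1, 38, 0, -1])

```text
t: 31.37
ee_pos: [0.5407, 0.0621, 0.4004]
orientation: [-0.262, 3.13, 0.0]
ft_force: [2.0, 0.2, -1.4]
finger_gap: 0.017
finger_force: 59.4
```

>>> servo_tool(deltas=[0, 0, 0, 1, 38, 0, -1, 0, 0, 0, 1, 38, 0, -1, 0, 0, 0, 0, 38, 0, -1, 0, 0, 0, 0, 38, 0, -1, 0, 0, 0, 0, 38, 0, -1, 0, 0, 0, 0, 22, 0, -1, 0, 0, 0, 0, 0, 0, -1, 0, 0, 0, 0, 0, 0, -1, 0, 0, 0, 0, 0, 0, -1])

```text
t: 32.12
ee_pos: [0.5032, 0.27, 0.4003]
orientation: [0.266, -3.13, 0.001]
ft_force: [-0.4, 0.6, -1.5]
finger_gap: 0.0169
finger_force: 59.5
```

```bash
python3 - <<'E'
from fit import *
d=snap('wrist'); cv2.imwrite('pics/w9.png',d['color'])
plan((*BAY['yellow'],.2674))
E
```

```text
pos [0.5034 0.2695 0.4004] yaw -170.33 tilt 0.02 q [ 0.49  0.21  0.06  1.41 -0.    0.32] t 32.1667
[0.5028 0.2703 0.2674] shift [  0.4   0.9 133. ] rows 3.2
```

View pics/w9.png

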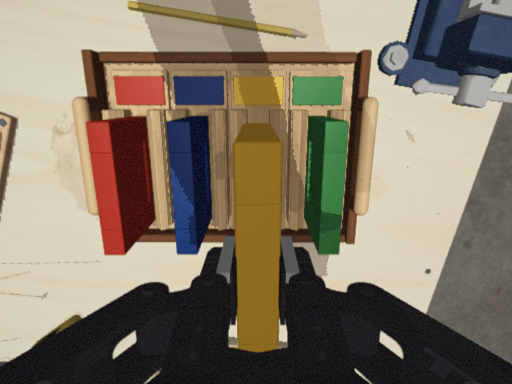

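The yellow door (column 257) is in line with the yellow chip (258,91). The other three stand upright in their bays.

>>> servo_tool(deltas=[0, 0, 0, 0, 1, 30, -1, 0, 0, 0, 0, 0, 35, -1, 0, 0, 0, 0, 0, 25, -1, 0, 0, 0, 0, 0, 15, -1, 0, 0, 0, 0, 0, 12, -1, 0, 0, 0, 0, 0, 8, -1, 0, 0, 0, 0, 0, 5, -1, 0, 0, 0, 0, 0, 3, -1, 0, 0, 0, 0, 0, 0, -1])

```text
t: 32.92
ee_pos: [0.5033, 0.2708, 0.268]
orientation: [-0.265, 3.13, 0.0]
ft_force: [0.4, 0.0, -1.8]
finger_gap: 0.0169
finger_force: 59.6
```

>>> servo_tool(deltas=[0, 0, 0, 0, 0, 2, -1, 0, 0, 0, 0, 0, 0, -1])

```text
t: 33.08
ee_pos: [0.5034, 0.2711, 0.2674]
orientation: [-0.265, 3.128, 0.001]
ft_force: [-3.1, -1.8, 8.1]
finger_gap: 0.017
finger_force: 60.8
```

>>> servo_tool(deltas=[0, 0, 0, 0, 0, -1, 0, 0, 0, 0, 0, 0, 0, 0, 0, 0, 0, 0, 0, 0, 0, 0, 0, 0, 0, 0, 0, 0, 0, 0, 0, 0, 0, 0, 0, 0, 0, 0, 0, 0, -30, 0, 0, 0, 0, 0, 0, -36, 0, 0, 0, 0, 0, 0, -36, 0, 0, 0, 0, 0, 0, -32, 0, 0, 0, 0, 20, -10, -10, 0, 0, 0, 0, 20, -10, -10, 0, 0, 0, 0, 0, 0, 0, 0])

```text
t: 34.08
ee_pos: [0.4651, 0.2436, 0.4234]
orientation: [-0.266, 3.127, 0.002]
ft_force: [0.8, 0.5, 1.1]
finger_gap: 0.0426
finger_force: 0.0
```

```bash
python3 - <<'E'
from fit import *
d=snap('wrist'); plan()
ig=np.zeros((384,512)); ig[240:]=(d['color'][240:].max(2)<50); ig=cv2.dilate(ig,np.ones((7,7)))
a=np.radians(9.67); e=np.array([np.cos(a),np.sin(a)]); n=np.array([-e[1],e[0]])
for c in BAY:
    q,er,_=fitdoor(d,c,*BAY[c],a,.019,ignore=ig); v=(q[:2]-BAY[c])*1000; print(c,'along',(v@e).round(1),'across',(v@n).round(1),np.degrees(q[2]).round(1),round(er))
cv2.imwrite('pics/w10.png',d['color'])
E
```

```text
pos [0.4662 0.2443 0.422 ] yaw -170.29 tilt 0.17 q [0.48 0.13 0.   1.44 0.   0.31] t 34.1333
red along 0.9 across -1.0 10.1 90
blue along -1.1 across 1.1 9.2 63
yellow along -1.2 across -0.2 9.8 68
green along 1.2 across -0.7 11.5 107
```

View pics/w10.png

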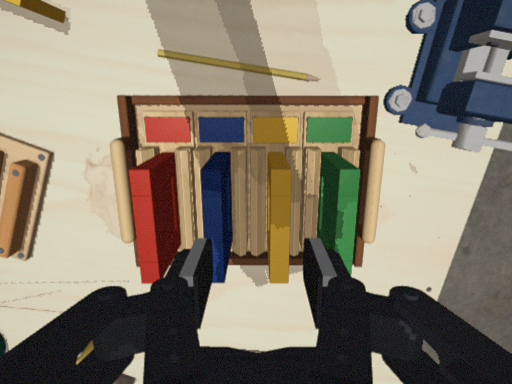

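All four doors (tops at about (150,215), (217,215), (279,215) and (340,210)) stand under their own chips, within about 1 mm. The gripper is clear.

```bash
python3 -c "
from workcell import r
print(r.hand_in())"
```

```text
the job is handed in; nothing more can be done
None
```

The job is handed in, with no verdict returned: the clamp was thrown fully open and left open, and all four doors stand seated in the bays of their own colours, centred to about 1 mm, at about 34 s of the 128 s.

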